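Fit the charged cartridge to the classroom microscope lamp

ROBOT

A 7-joint arm with a two-finger parallel gripper is mounted at the origin on the work surface. World frame = base frame: x ahead of the robot, y to its left, z up, the work surface at z = 0. Lengths are in m, angles in rad, forces in N, time in s.
With the tool pointing down it reaches from about 0.425 to 0.875 m from the base axis. Payload 4.7 kg.
Tool frame: the origin (TCP) lies on the centre line of the jaws, within the pads' length; the fingertips stand ahead of it and the grasp point (between the pads) lies 2 mm behind it (nose_length is the z of the fingertips in the tool frame, in m); z points along the fingers, y is the line along which they close (so a half turn about z gives the same grasp; the last joint's range is limited). The gripper opens to 87 mm and grips with 3 to 60 N. Pads are 19 mm wide; open, the fingers measure 117 mm over their backs; the gripper's body (75 mm by 190 mm) begins 51 mm behind the grasp point.
Start: joints at [1.324, 0.321, -0.07, 1.45, 0.023, 1.371, -0.057], TCP at [0.168, -0.628, 0.24] pointing down, gripper open.
Joint ranges: [-2.86, 2.86], [-0.3, 2.09], [-1.38, 1.24], [0.06, 2.45], [-1.56, 4.7], [0.09, 2.05], [-2.69, 2.69]. Speed limits (rad/s): [2.57, 2.57, 3.14, 3.14, 3.14, 3.14, 3.14].

INTERFACE

Orientations are given as a rotation vector (axis times angle).
In Python, from bench import * gives the robot as it stands.
- The arm moves only by the tool send_rows, never from a script. Its arguments are lists of equal length, an entry for each row: "xyz": the shift along the tool's x, y, z in mm, a list of three; "dr": the turn, a rotation vector about the tool's x, y, z in rad, a list of three. A call has exactly 10 rows; each row is the pose to reach, as a shift and turn from the pose commanded when the call began, along the tool's axes at that moment; what a row does not reach only later rows make up. A row lasts 1/12 s, in which the tool goes at most 41.7 mm and 7.16 degrees, less where a joint would pass 70% of its speed; a pose out of reach is approached as far as the arm can. A call with a gripper value outside its range is refused whole. "jaw" is the finger opening in mm, from 0 to 87, set as the call begins (left out, the last holds). The fingers move at their own pace and stop on an object; "grip_force" is the grip in N (left out, the last holds). Time passes only in rows, so rows that repeat a pose let the fingers close, or fill a call up. It gives the time, the measured TCP pose, the force, the opening and the grip force at its end, in the units of the state.
- get_state(): the state, without advancing time (a new reading comes with each control period).
- get_image(name): name is "side" or "top" or "wrist"; returns the picture (420x560x3 uint8, red, green, blue); there is no depth.
- calibration(name): a dict with "vfov" (degrees; the focal length in pixels is half the picture's height over the tangent of half this angle, whatever the lens; pixels are square), "cx", "cy" (the principal point, pixels), "rvec" (rotation vector, rad) and "tvec" (3), from world to camera coordinates, as OpenCV has them; the wrist camera has in their place "hand_eye" (4x4, takes a point from camera to tool coordinates, whose origin is the TCP and whose axes are the flange's). Camera axes: x right, y down, z forward; pixel columns grow to the right and rows downward; lengths in m; the calibration is good to about 2 mm. A picture is of the moment at which its call begins: read the wrist's pose just before it. calibration takes no time and is no camera call.
- close_job(): hands the job in; it is judged then, once.
The state is a dict: "time": time; "joint_positions": joint angles; "qd": joint speeds; "joint_torque": joint torques, N m; "position": TCP position; "tool_rot": TCP orientation; "ft_force": force on the tool from outside, world axes, zero at the start; "torque": the same for the moment, N m; "grip_width": opening from 0.0 (shut) to 1.0 (fully open); "grip_force": force on a finger pad.
Only numpy, scipy, OpenCV 4.12 (cv2) and the standard library are available. Lean on these libraries where they do the work, as an engineer would, in place of code of your own. Each camera call takes 0.05 s, during which the arm holds its last target. There are 200 camera calls.

TASK

One of the three identical battery cartridges still has its cells and is clearly heavier in the hand; the other two are empty. Lay the heavy one flat in the cradle of the lamp base and let go of it, and only after that slide the lamp's switch fully on; lay the two light ones flat on the floor of the aluminium tray. Set the cartridges down without dropping them and leave the other things on the counter where they are.

Things in the scene. Friction and masses are not known exactly. Their poses are not given: they have to be found in the camera images.
- cart_a_mid (a point): Centre (20 mm above the underside) of a closed grey plastic battery cartridge with black ends, 136 mm long (x), 38 mm wide (y), 40 mm high (z, up), lying flat. The three look and measure the same; any one of them holds cells and weighs 0.31 to 0.45 kg, the other two are empty, 0.08 to 0.12 kg. The two ends are alike: either way round will do.
- cart_b_mid (a point): Centre (20 mm above the underside) of a closed grey plastic battery cartridge with black ends, 136 mm long (x), 38 mm wide (y), 40 mm high (z, up), lying flat. The three look and measure the same; any one of them holds cells and weighs 0.31 to 0.45 kg, the other two are empty, 0.08 to 0.12 kg. The two ends are alike: either way round will do.
- cart_c_mid (a point): Centre (20 mm above the underside) of a closed grey plastic battery cartridge with black ends, 136 mm long (x), 38 mm wide (y), 40 mm high (z, up), lying flat. The three look and measure the same; any one of them holds cells and weighs 0.31 to 0.45 kg, the other two are empty, 0.08 to 0.12 kg. The two ends are alike: either way round will do.
- lamp: Cream lamp base, a fixed low housing 180 mm (x) by 210 mm (y) by 30 mm high (z); the origin is the centre of its underside. On its flat top: the cradle along its -y side, and on the +y side the slide switch (nearer -x) and the round frosted light window (nearer +x).
- cradle (a point): Centre of the cradle's floor, 30 mm above the counter: a flat bay 148 mm long (x, as the lamp base's x) by 50 mm wide (y). Four beige L-shaped corner guides, 12 mm high and 5 mm thick, run 34 mm along each long side from its ends; the middle of both long sides is open for fingers. The cartridge lies flat between the guides, lengthwise.
- switch (a joint): Slide switch in the lamp base's top, in m: 0 off, 0.016 on. Switching on slides it along the lamp base's +x, towards the round window. A spring detent half-way (0.008) resists with up to about 4 N, then pulls it to whichever end is nearer. On counts from 0.013.
- switch_ridge (a point): Middle of the top edge of the switch's ridge; moves with it. The ridge is a bar 24 mm wide (y), 6 mm thick (x), 8 mm high; its top is 39 mm above the counter, 9 mm above the lamp base's top, which is flat and free for 45 mm on the ridge's -x side and beyond it on +x. Its x axis is the direction of switching on.
- tray_in (a point): Centre of the inner floor of the bare aluminium tray, 5 mm above the counter. The tray is fixed, outside 180 mm (x) by 230 mm (y), inside 170 by 220 mm, with walls 5 mm thick whose rims are 16 mm above the counter. Two cartridges fit side by side, each lengthwise along x.
- beaker_mid (a point): Middle of a glass beaker, 68 mm across, 90 mm high. A bystander: leave it where it is.
- petri_mid (a point): Middle of a clear covered dish, 74 mm across, 18 mm high. A bystander: leave it where it is.
- slidebox_mid (a point): Middle of a blue slide box, 90 x 100 x 32 mm. A bystander: leave it where it is.
- jar_mid (a point): Middle of an amber jar with a black cap, 60 mm across, 75 mm high. A bystander: leave it where it is.
- eyepiece_mid (a point): Middle of a black microscope eyepiece standing on end, 36 mm across, 60 mm high. A bystander: leave it where it is.
There are look-alikes about, which are no part of the job. Leave any blue or red look-alike of the part that bears cart_b_mid alone.

How it is judged:
By the outcome, as a careful person would: the job done as asked, in the order asked, and still so for the second after the job is handed in, with the robot touching nothing.
It also fails if it takes over 72 s, if anything falls off the work surface, if the arm or the gripper's body presses on something with over 40 N, if the wrist force passes 120 N, or if a joint passes its speed limit or range.

## Working session

There is one attempt and no reset: what is moved stays moved. The work goes in short steps, Python scripts to look and compute and a tool call to move; the robot and the scene stay as the last step left them, time stands still between calls to the robot, and variables do not carry over. Pictures are saved under pics/ and viewed, at most 10 in all, crops included, and the job is handed in when it is done.

Besides the shell and the picture viewer there is one more tool, called in YAML: its name, and indented under it one key for each argument. send_rows: Moves the arm, as the interface text tells. Its arguments: {"type":"object","properties":{"xyz":{"type":"array"},"dr":{"type":"array"},"jaw":{"type":"number"},"grip_force":{"type":"number"}},"required":["xyz","dr"]}

```bash
mkdir -p pics; ls; python3 - <<'E'
from bench import *
import cv2
s=get_state(); print({k:(np.round(v,3).tolist() if not isinstance(v,dict) else v) for k,v in s.items()} if 'np' in globals() else s)
for n in("top","side"):
    im=get_image(n); cv2.imwrite(f"pics/{n}0.png",cv2.cvtColor(im,cv2.COLOR_RGB2BGR))
for n in("top","side","wrist"): print(n,calibration(n))
E
```

```text
pics
{'time': 0.0, 'joint_positions': array([ 1.32408549,  0.32182477, -0.07008055,  1.45168442,  0.02260462,
        1.37076741, -0.05689557]), 'qd': array([ 0.00075817, -0.00034485, -0.00215347, -0.00089894, -0.00016044,
       -0.00044646,  0.00060655]), 'joint_torque': array([-3.63234549e-04, -4.91289425e+01, -4.04488603e-01, -3.12534034e+01,
       -6.41851220e-02,  4.36690589e-02,  1.73252138e-04]), 'position': array([ 0.16742813, -0.62753259,  0.23845556]), 'tool_rot': array([-3.11306271e+00, -4.08328117e-01,  5.47246322e-04]), 'ft_force': array([-0.29190142,  0.46040142,  0.55328644]), 'torque': array([-0.01294879, -0.0197962 , -0.00892407]), 'grip_force': 0.0, 'grip_width': 0.9986391008115711}
top {'vfov': 42.7452969666112, 'cx': 275.06860220974227, 'cy': 203.51465399107136, 'rvec': array([ 2.19877482, -2.13273406,  0.1520829 ]), 'tvec': array([-0.03424688,  0.51205437,  1.63018316])}
side {'vfov': 49.30902825375762, 'cx': 281.08917960160926, 'cy': 211.46238554215245, 'rvec': array([ 0.44619784, -2.78195519,  1.12750626]), 'tvec': array([0.46801344, 0.1513047 , 1.0837938 ])}
wrist {'vfov': 71.29168586278465, 'cx': 280.7701687486351, 'cy': 211.72762669153738, 'hand_eye': array([[ 1.39546127e-03, -9.63143845e-01, -2.68983246e-01,
         7.19461818e-02],
       [ 9.99998948e-01,  1.23738073e-03,  7.57237410e-04,
        -1.36880611e-03],
       [-3.96493867e-04, -2.68984019e-01,  9.63144558e-01,
        -1.45014590e-01],
       [ 0.00000000e+00,  0.00000000e+00,  0.00000000e+00,
         1.00000000e+00]])}
```

View pics/top0.png

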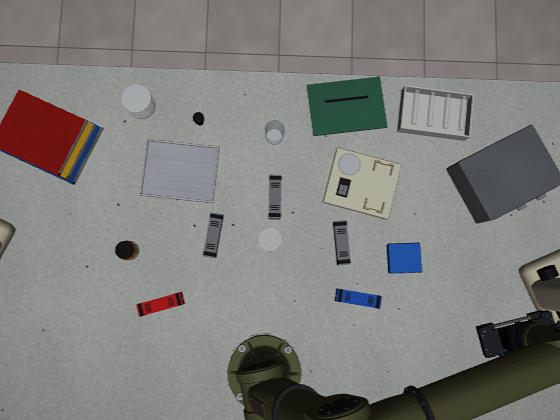

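View pics/side0.png

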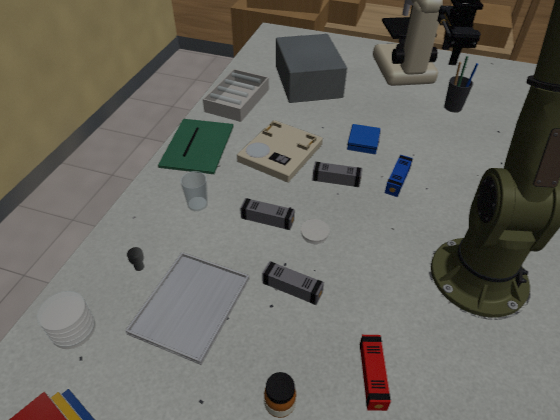

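Top view: three grey cartridges near (275,197), (213,235) and (342,243), the lamp around (362,183) with its switch at (344,187) and the cradle to its right, and the tray at (181,171). The side view shows the same layout. Blue and red look-alikes sit nearer the base.

```bash
cat > h.py <<'E'
from bench import *
import numpy as np, cv2
from scipy.spatial.transform import Rotation as R
def ray(name,uv,z,state=None):
    """cast pixels onto plane z -> Nx2 world xy"""
    c=calibration(name); f=210/np.tan(np.radians(c["vfov"]/2)); uv=np.atleast_2d(uv).astype(float)
    d=np.c_[(uv[:,0]-c["cx"])/f,(uv[:,1]-c["cy"])/f,np.ones(len(uv))]
    if name=="wrist":
        H=c["hand_eye"]; T=R.from_rotvec(state["tool_rot"]).as_matrix()
        Rw=T@H[:3,:3]; o=T@H[:3,3]+state["position"]
    else:
        Rw=R.from_rotvec(c["rvec"]).as_matrix().T; o=-Rw@c["tvec"]
    d=d@Rw.T
    return (o+d*((z-o[2])/d[:,2])[:,None])[:,:2]
def rect(pts):
    """centre, long, short (mm), yaw deg of long side in (-90,90]"""
    (c,(w,h),a)=cv2.minAreaRect((pts*1000).astype(np.float32))
    if w<h: w,h,a=h,w,a+90
    return np.round(c,1),round(w,1),round(h,1),round((a+90)%180-90,1)
def blob(mask,box):
    m=np.zeros_like(mask); x0,y0,x1,y1=box; m[y0:y1,x0:x1]=mask[y0:y1,x0:x1]
    cs,_=cv2.findContours(m,cv2.RETR_EXTERNAL,cv2.CHAIN_APPROX_NONE)
    return max(cs,key=cv2.contourArea)[:,0]
def togo(xy,yaw_deg,z,s=None):
    """shift (mm, tool axes) and turn (rad about tool z) from measured pose; yaw of tool x, mod 180"""
    s=s or get_state(); T=R.from_rotvec(s["tool_rot"]).as_matrix()
    cur=np.degrees(np.arctan2(T[1,0],T[0,0])); d=(yaw_deg-cur+90)%180-90
    sh=T.T@(np.r_[xy,z]-s["position"])*1000
    return np.round(sh,1),"turn z",round(-np.radians(d),3),"cur yaw",round(cur,1), "tilt",np.round(T[:2,2],4)
E
python3 - <<'E'
from h import *
im=cv2.cvtColor(cv2.imread("pics/top0.png"),cv2.COLOR_BGR2RGB)
g=im.max(2); m=(g<135).astype(np.uint8)*255
m=cv2.morphologyEx(m,cv2.MORPH_CLOSE,np.ones((3,3)))
for n,b in dict(a=(262,170,290,224),b=(198,208,230,262),c=(328,216,358,270)).items():
    p=blob(m,b); print(n,p.min(0),p.max(0),rect(ray("top",p,.04)))
hsv=cv2.cvtColor(im,cv2.COLOR_RGB2HSV)
m=((im[...,0].astype(int)-im[...,2]>12)&(g>120)).astype(np.uint8)*255
p=blob(m,(318,142,406,224));print("lamp",rect(ray("top",p,.03)))
m=(g<110).astype(np.uint8)*255
p=blob(m,(332,172,358,204));print("switch",rect(ray("top",p,.03)))
print("tray",rect(ray("top",[[147,140],[219,147],[213,202],[141,196]],.016)))
print("togo c",)
E
```

```text
a [268 174] [282 219] (array([534. , -17.7]), 140.2, 43.4, 1.8)
b [202 212] [223 258] (array([409.6, 168.3]), 136.8, 46.2, -7.6)
c [332 220] [350 265] (array([ 398.8, -223.5]), 136.8, 47.4, 5.4)
lamp (array([ 587.4, -289.2]), 207.1, 178.1, 76.7)
switch (array([ 572.1, -229.1]), 57.9, 34.8, -13.0)
tray (array([607.4, 283.3]), 228.3, 179.0, 86.3)
togo c
```

```bash
python3 -c "
from h import *
print(togo([.46,-.235],0,.27))"
```

```text
(array([ 383.9, -303.9,  -30.9]), 'turn z', np.float64(0.261), 'cur yaw', np.float64(14.9), 'tilt', array([-0.0005,  0.0016]))
```

send_rows:
  xyz:
    - [38,-30,-3]
    - [77,-61,-6]
    - [115,-91,-9]
    - [154,-122,-12]
    - [192,-152,-15]
    - [230,-182,-18]
    - [269,-213,-21]
    - [307,-243,-24]
    - [346,-274,-28]
    - [384,-304,-31]
  dr:
    - [0,0,0.026]
    - [0,0,0.052]
    - [0,0,0.078]
    - [0,0,0.104]
    - [0,0,0.13]
    - [0,0,0.157]
    - [0,0,0.183]
    - [0,0,0.209]
    - [0,0,0.235]
    - [0,0,0.261]

```text
time: 0.93
position: [0.4166, -0.2926, 0.2656]
tool_rot: [3.141, -0.003, -0.001]
ft_force: [1.8, -0.0, 0.4]
grip_width: 0.999
grip_force: 0.0
```

```bash
python3 - <<'E'
from h import *
s=get_state();im=get_image("wrist"); np.save("w1.npy",s,allow_pickle=True)
cv2.imwrite("pics/w1.png",cv2.cvtColor(im,cv2.COLOR_RGB2BGR)); print(s["position"],s["qd"].round(2),s["time"],togo([.46,-.235],0,.27,s),s["ft_force"])
E
```

```text
[ 0.41661285 -0.29261325  0.26557494] [-0.51  0.   -0.47 -0.06  0.01  0.06 -1.28] 0.9333 (array([ 43.3, -57.7,  -4.5]), 'turn z', np.float64(-0.002), 'cur yaw', np.float64(-0.1), 'tilt', array([-0.0004, -0.0003])) [ 1.78781404 -0.03907674  0.44310062]
```

View pics/w1.png

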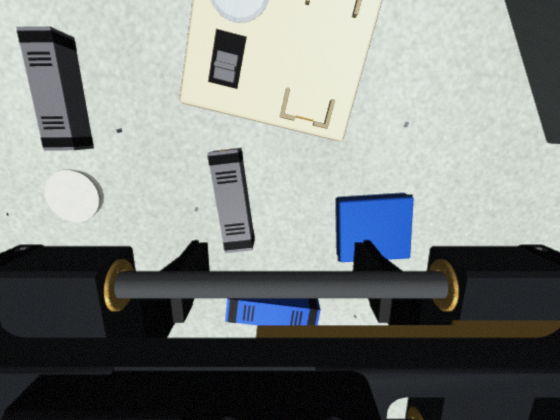

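Wrist view: cartridge C is at about (232,200), the cradle corner guides around (307,110), the switch ridge at (225,65), and cartridge A at (55,88). The arm was still settling, so I'll measure from a fresh shot.

```bash
cat > cart.py <<'E'
from h import *
def cart(im,s,box):
    """top face of cartridge in wrist image: grey face + black ends; uses brightness of face for the axis"""
    g=im.max(2); m=((g<150)).astype(np.uint8)*255
    m=cv2.morphologyEx(m,cv2.MORPH_OPEN,np.ones((3,3)))
    p=blob(m,box); full=rect(ray("wrist",p,.04,s))
    gr=((g>75)&(g<150)&(im.max(2).astype(int)-im.min(2)<30)).astype(np.uint8)*255
    gr=cv2.morphologyEx(gr,cv2.MORPH_CLOSE,np.ones((9,9))); gr=cv2.morphologyEx(gr,cv2.MORPH_OPEN,np.ones((5,5)))
    q=blob(gr,box); return full,rect(ray("wrist",q,.04,s)),q.min(0),q.max(0)
E
python3 - <<'E'
from cart import *
get_image("wrist");s=get_state();im=get_image("wrist");np.save("w2.npy",im)
cv2.imwrite("pics/w2.png",cv2.cvtColor(im,cv2.COLOR_RGB2BGR))
print(s["position"],s["qd"].round(2))
np.save("s2.npy",s)
for b in [(195,140,270,256),(10,10,100,160)]: print(*cart(im,s,b))
E
```

```text
[ 0.42106745 -0.28693775  0.26626177] [0.05 0.01 0.1  0.   0.07 0.   0.09]
(array([ 398.5, -228.4]), 135.5, 43.6, 6.4) (array([ 389.6, -230.3]), 117.9, 43.1, 5.2) [217 166] [257 253]
(array([531.9, -28. ]), 134.4, 63.2, 0.4) (array([532. , -15.9]), 103.9, 38.7, 0.5) [30 44] [ 77 138]
```

```bash
python3 - <<'E'
from h import *
import bench
print([k for k in dir(bench) if not k.startswith('__')], getattr(bench,'nose_length',None), calibration("wrist").keys())
print(togo([.3985,-.226],6,.1),togo([.3985,-.226],6,.022))
E
```

```text
['MotionError', 'calibration', 'close_job', 'get_image', 'get_state', 'nose_length'] 0.017 dict_keys(['vfov', 'cx', 'cy', 'hand_eye'])
(array([-19.6, -64.9, 165.9]), 'turn z', np.float64(-0.097), 'cur yaw', np.float64(0.5), 'tilt', array([0.0008, 0.0002])) (array([-19.6, -64.9, 243.9]), 'turn z', np.float64(-0.097), 'cur yaw', np.float64(0.5), 'tilt', array([0.0008, 0.0002]))
```

send_rows:
  xyz:
    - [-4,-13,25]
    - [-8,-26,50]
    - [-12,-39,80]
    - [-16,-52,110]
    - [-20,-65,140]
    - [-20,-65,166]
    - [-20,-65,166]
    - [-20,-65,166]
    - [-20,-65,166]
    - [-20,-65,166]
  dr:
    - [0,0,-0.02]
    - [0,0,-0.04]
    - [0,0,-0.06]
    - [0,0,-0.08]
    - [0,0,-0.097]
    - [0,0,-0.097]
    - [0,0,-0.097]
    - [0,0,-0.097]
    - [0,0,-0.097]
    - [0,0,-0.097]

```text
time: 1.92
position: [0.3973, -0.2311, 0.1015]
tool_rot: [3.136, 0.15, 0.004]
ft_force: [1.3, 0.4, 1.0]
grip_width: 0.999
grip_force: 0.0
```

```bash
python3 - <<'E'
from cart import *
s=get_state();im=get_image("wrist")
cv2.imwrite("pics/w3.png",cv2.cvtColor(im,cv2.COLOR_RGB2BGR))
print(togo([.3985,-.226],6,.024,s),s["ft_force"],s["qd"].round(2))
E
```

```text
(array([ 1.5, -5.1, 77.5]), 'turn z', np.float64(-0.009), 'cur yaw', np.float64(5.5), 'tilt', array([ 0.0028, -0.002 ])) [1.28804788 0.38867612 1.03097679] [-0.   -0.01 -0.    0.   -0.   -0.   -0.  ]
```

View pics/w3.png

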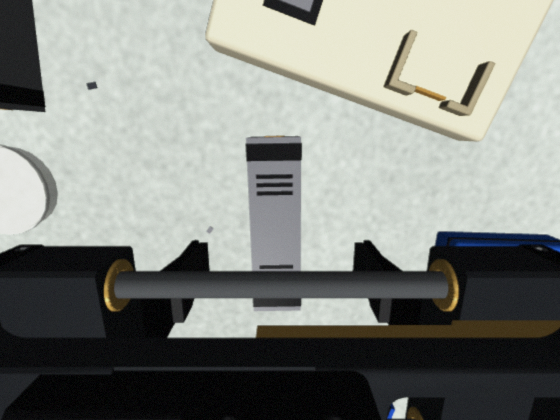

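Cartridge C lies between the fingers. Its far top edge is near row 142 and its near edge near row 306, in columns 248–301. I'll cast those points.

```bash
python3 - <<'E'
from cart import *
s=get_state()
p=ray("wrist",[[274,138],[274,143],[276.5,306],[248,150],[301,150],[251,255],[301,255]],.04,s)*1000
print(p.round(1)); 
im=cv2.cvtColor(cv2.imread("pics/w3.png"),cv2.COLOR_BGR2GRAY); print(im[130:165,274].tolist()); print(im[296:316,276].tolist()); print(im[200,240:310].tolist())
E
```

```text
[[ 463.  -219.1]
 [ 459.7 -219.4]
 [ 332.8 -233. ]
 [ 453.2 -202. ]
 [ 456.8 -238.5]
 [ 375.  -209.5]
 [ 378.7 -247.5]]
[217, 217, 214, 214, 214, 187, 141, 134, 139, 138, 138, 135, 131, 73, 33, 25, 28, 29, 24, 25, 28, 27, 29, 25, 28, 26, 23, 29, 28, 31, 55, 118, 136, 140, 137]
[85, 80, 61, 50, 49, 47, 46, 48, 49, 53, 79, 135, 156, 160, 171, 202, 208, 210, 209, 210]
[214, 214, 214, 214, 212, 212, 209, 208, 187, 157, 144, 141, 143, 139, 139, 142, 144, 141, 140, 143, 142, 144, 142, 140, 140, 140, 141, 141, 142, 141, 144, 141, 140, 144, 141, 140, 139, 140, 140, 141, 142, 142, 142, 141, 139, 140, 142, 139, 140, 138, 142, 140, 143, 140, 139, 138, 143, 141, 139, 141, 148, 199, 215, 214, 213, 207, 210, 209, 213, 212]
```

send_rows:
  xyz:
    - [0,-2,10]
    - [0,-5,25]
    - [0,-5,40]
    - [0,-5,55]
    - [0,-5,68]
    - [0,-5,77]
    - [0,-5,77]
    - [0,-5,77]
    - [0,-5,77]
    - [0,-5,77]
  dr:
    - [0,0,-0.009]
    - [0,0,-0.009]
    - [0,0,-0.009]
    - [0,0,-0.009]
    - [0,0,-0.009]
    - [0,0,-0.009]
    - [0,0,-0.009]
    - [0,0,-0.009]
    - [0,0,-0.009]
    - [0,0,-0.009]

```text
time: 2.8
position: [0.3963, -0.225, 0.0235]
tool_rot: [3.136, 0.166, 0.002]
ft_force: [0.5, 0.2, 0.3]
grip_width: 1.005
grip_force: 0.0
```

send_rows:
  xyz:
    - [0,0,0]
    - [0,0,0]
    - [0,0,0]
    - [0,0,0]
    - [0,0,0]
    - [0,0,0]
    - [0,0,0]
    - [0,0,0]
    - [0,0,0]
    - [0,0,0]
  dr:
    - [0,0,0]
    - [0,0,0]
    - [0,0,0]
    - [0,0,0]
    - [0,0,0]
    - [0,0,0]
    - [0,0,0]
    - [0,0,0]
    - [0,0,0]
    - [0,0,0]
  jaw: 20
  grip_force: 20

```text
time: 3.63
position: [0.3956, -0.2247, 0.0226]
tool_rot: [3.137, 0.166, 0.0]
ft_force: [0.3, -0.6, -1.0]
grip_width: 0.433
grip_force: 20.0
```

send_rows:
  xyz:
    - [0,0,-8]
    - [0,0,-20]
    - [0,0,-35]
    - [0,0,-50]
    - [0,0,-65]
    - [0,0,-80]
    - [0,0,-80]
    - [0,0,-80]
    - [0,0,-80]
    - [0,0,-80]
  dr:
    - [0,0,0]
    - [0,0,0]
    - [0,0,0]
    - [0,0,0]
    - [0,0,0]
    - [0,0,0]
    - [0,0,0]
    - [0,0,0]
    - [0,0,0]
    - [0,0,0]

```text
time: 4.47
position: [0.3948, -0.2241, 0.1016]
tool_rot: [-3.136, -0.166, 0.002]
ft_force: [-0.3, -0.3, -0.3]
grip_width: 0.438
grip_force: 20.0
```

```bash
python3 - <<'E'
from h import *
f=[]
for i in range(4): s=get_state(); f.append(s["ft_force"][2]); get_image("wrist")
print(np.round(f,2),s["joint_torque"].round(2))
print(togo([.610,.328],-3.7,.10))
E
```

```text
[-0.26 -0.84 -0.93 -1.36] [  0.   -28.41  -0.5  -27.83  -0.05  -0.04  -0.  ]
(array([ 272. , -526.5,    2.1]), 'turn z', np.float64(0.17), 'cur yaw', np.float64(6.1), 'tilt', array([-0.0011,  0.0008]))
```

send_rows:
  xyz:
    - [17,-33,0]
    - [34,-66,0]
    - [51,-99,0]
    - [68,-132,0]
    - [85,-165,0]
    - [102,-198,0]
    - [119,-231,0]
    - [136,-264,0]
    - [153,-297,0]
    - [170,-330,0]
  dr:
    - [0,0,0.017]
    - [0,0,0.034]
    - [0,0,0.051]
    - [0,0,0.068]
    - [0,0,0.085]
    - [0,0,0.102]
    - [0,0,0.119]
    - [0,0,0.136]
    - [0,0,0.153]
    - [0,0,0.17]

```text
time: 5.5
position: [0.5301, 0.123, 0.1023]
tool_rot: [3.14, -0.103, -0.0]
ft_force: [0.6, -0.5, -0.4]
grip_width: 0.437
grip_force: 20.0
```

```bash
python3 - <<'E'
from h import *
f=[]
for i in range(3): s=get_state(); f.append(s["ft_force"][2]); get_image("wrist")
print(np.round(f,2),s["qd"].round(2))
print(togo([.610,.328],-3.7,.10))
E
```

```text
[-0.38  0.14 -0.47] [ 0.06 -0.04  0.06  0.05  0.01  0.04  0.08]
(array([  68.5, -206.5,    2.8]), 'turn z', np.float64(0.007), 'cur yaw', np.float64(-3.3), 'tilt', array([-0.0006,  0.0028]))
```

Light. I'll carry it on to the tray.

send_rows:
  xyz:
    - [9,-26,0]
    - [19,-56,0]
    - [28,-86,0]
    - [38,-116,0]
    - [48,-146,0]
    - [58,-176,0]
    - [68,-206,0]
    - [68,-206,0]
    - [68,-206,0]
    - [68,-206,0]
  dr:
    - [0,0,0.007]
    - [0,0,0.007]
    - [0,0,0.007]
    - [0,0,0.007]
    - [0,0,0.007]
    - [0,0,0.007]
    - [0,0,0.007]
    - [0,0,0.007]
    - [0,0,0.007]
    - [0,0,0.007]

```text
time: 6.48
position: [0.6108, 0.3208, 0.1016]
tool_rot: [3.137, -0.113, -0.002]
ft_force: [0.0, 0.1, -0.2]
grip_width: 0.431
grip_force: 20.0
```

```bash
python3 - <<'E'
from h import *
s=get_state();im=get_image("wrist")
cv2.imwrite("pics/w4.png",cv2.cvtColor(im,cv2.COLOR_RGB2BGR))
print(togo([.610,.328],-3.7,.0295,s),s["ft_force"],s["qd"].round(2))
E
```

```text
(array([-1.3, -7.3, 72.1]), 'turn z', np.float64(-0.008), 'cur yaw', np.float64(-4.1), 'tilt', array([-0.0013, -0.0022])) [ 0.01947654  0.08697945 -0.21519126] [ 0.02 -0.02  0.01  0.01  0.   -0.   -0.  ]
```

View pics/w4.png

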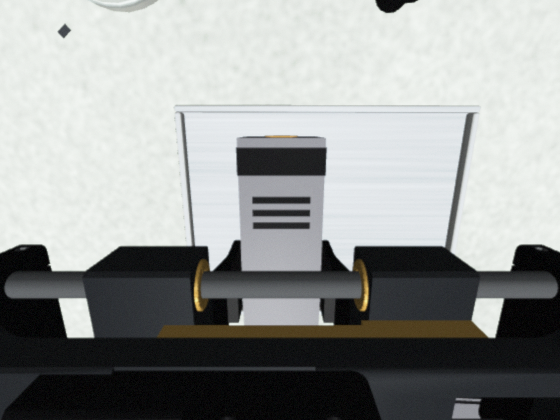

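The tray's far rim runs from (177,106) to (479,106), parallel to the held cartridge's end. I'll check the corners by ray.

```bash
python3 - <<'E'
from h import *
s=get_state()
p=ray("wrist",[[177,106],[479,106]],.016,s)*1000
d=p[0]-p[1]; L=np.linalg.norm(d); yaw=np.arctan2(d[1],d[0])-np.pi/2
print(p.round(1),L,np.degrees(yaw)); x=np.array([np.cos(yaw),np.sin(yaw)]);y=np.array([-x[1],x[0]])
c=p.mean(0)-90*x; print("tray centre",c, "slots",c+45*y,c-45*y)
E
```

```text
[[705.1 391. ]
 [689.  166.8]] 224.7807465676108 -4.1044697864937945
tray centre [607.32284639 285.32152367] slots [610.54373295 330.20610777] [604.10195983 240.43693957]
```

send_rows:
  xyz:
    - [-1,-5,12]
    - [-1,-9,27]
    - [-1,-9,42]
    - [-1,-9,55]
    - [-1,-9,63]
    - [-1,-9,68]
    - [-1,-9,70]
    - [-1,-9,72]
    - [-1,-9,73]
    - [-1,-9,73]
  dr:
    - [0,0,-0.004]
    - [0,0,-0.004]
    - [0,0,-0.004]
    - [0,0,-0.004]
    - [0,0,-0.004]
    - [0,0,-0.004]
    - [0,0,-0.004]
    - [0,0,-0.004]
    - [0,0,-0.004]
    - [0,0,-0.004]

```text
time: 7.37
position: [0.6108, 0.332, 0.03]
tool_rot: [-3.14, 0.106, -0.001]
ft_force: [-0.0, -0.5, -1.3]
grip_width: 0.436
grip_force: 20.0
```

send_rows:
  xyz:
    - [0,0,1]
    - [0,0,2]
    - [0,0,2]
    - [0,0,2]
    - [0,0,2]
    - [0,0,2]
    - [0,0,2]
    - [0,0,2]
    - [0,0,2]
    - [0,0,2]
  dr:
    - [0,0,0]
    - [0,0,0]
    - [0,0,0]
    - [0,0,0]
    - [0,0,0]
    - [0,0,0]
    - [0,0,0]
    - [0,0,0]
    - [0,0,0]
    - [0,0,0]

```text
time: 8.2
position: [0.6105, 0.3318, 0.0277]
tool_rot: [3.14, -0.106, 0.0]
ft_force: [0.5, 0.4, -0.3]
grip_width: 0.434
grip_force: 20.0
```

send_rows:
  xyz:
    - [0,0,0]
    - [0,0,0]
    - [0,0,0]
    - [0,0,0]
    - [0,0,0]
    - [0,0,0]
    - [0,0,0]
    - [0,0,0]
    - [0,0,-1]
    - [0,0,-2]
  dr:
    - [0,0,0]
    - [0,0,0]
    - [0,0,0]
    - [0,0,0]
    - [0,0,0]
    - [0,0,0]
    - [0,0,0]
    - [0,0,0]
    - [0,0,0]
    - [0,0,0]
  jaw: 58

```text
time: 9.03
position: [0.6104, 0.3317, 0.0296]
tool_rot: [3.14, -0.106, -0.0]
ft_force: [0.9, -0.4, 1.2]
grip_width: 0.666
grip_force: 0.0
```

send_rows:
  xyz:
    - [0,0,-10]
    - [0,0,-25]
    - [0,0,-50]
    - [0,0,-80]
    - [-20,15,-100]
    - [-45,35,-100]
    - [-70,56,-100]
    - [-95,77,-100]
    - [-120,97,-100]
    - [-145,118,-100]
  dr:
    - [0,0,0]
    - [0,0,0]
    - [0,0,0]
    - [0,0,0]
    - [0,0,0.02]
    - [0,0,0.03]
    - [0,0,0.04]
    - [0,0,0.05]
    - [0,0,0.06]
    - [0,0,0.07]

```text
time: 9.87
position: [0.4569, 0.2236, 0.1309]
tool_rot: [-3.134, 0.215, -0.003]
ft_force: [0.2, -0.6, 1.2]
grip_width: 0.669
grip_force: 0.0
```

```bash
python3 - <<'E'
from cart import *
get_image("wrist");s=get_state();im=get_image("wrist"); np.save("w5.npy",im)
cv2.imwrite("pics/w5.png",cv2.cvtColor(im,cv2.COLOR_RGB2BGR))
print(togo([.4096,.168],-8,.11,s),s["ft_force"],s["qd"].round(2))
E
```

```text
(array([-34. ,  56.1,  19.8]), 'turn z', np.float64(0.002), 'cur yaw', np.float64(-7.9), 'tilt', array([-0.0043, -0.008 ])) [-5.74766877 -4.28024201 -1.05925289] [-0.05  0.11  0.   -0.09  0.09 -0.   -0.09]
```

View pics/w5.png

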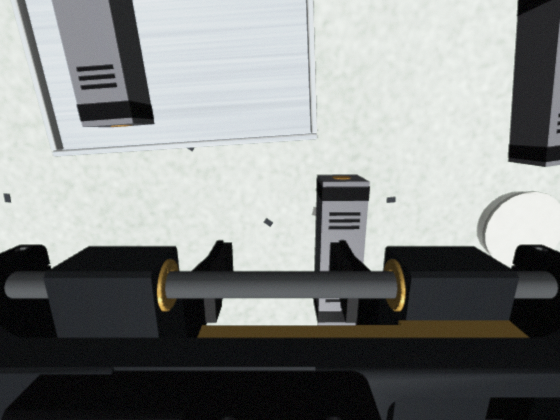

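The cartridge now sits in the tray around (105,60). Cartridge B's top face runs from about row 184 to row 322, in columns 318–368.

```bash
python3 - <<'E'
from cart import *
s=get_state()
im=cv2.cvtColor(np.load("w5.npy"),cv2.COLOR_RGB2GRAY); print(im[170:205,330].tolist()); print(im[305:330,334].tolist()); print(im[205,310:375].tolist()); print(im[240,308:375].tolist())
print((ray("wrist",[[343,184],[336,321],[318.5,205],[367,205]],.04,s)*1000).round(1))
E
```

```text
[220, 222, 226, 223, 173, 92, 51, 49, 48, 48, 49, 74, 135, 153, 153, 150, 108, 53, 33, 31, 26, 32, 28, 32, 28, 29, 31, 32, 29, 31, 48, 130, 149, 154, 156]
[169, 167, 171, 171, 167, 164, 99, 54, 45, 48, 51, 47, 49, 48, 50, 49, 60, 124, 159, 165, 108, 67, 62, 62, 62]
[231, 231, 231, 231, 227, 199, 115, 43, 34, 33, 35, 52, 131, 154, 157, 158, 155, 154, 156, 157, 154, 157, 153, 153, 155, 154, 154, 156, 152, 155, 153, 154, 153, 150, 155, 151, 153, 154, 154, 154, 154, 155, 152, 152, 152, 152, 153, 153, 153, 152, 153, 152, 149, 152, 151, 152, 153, 162, 207, 224, 225, 223, 225, 225, 223]
[231, 231, 231, 232, 231, 231, 202, 117, 46, 29, 34, 34, 64, 137, 160, 160, 159, 161, 162, 163, 159, 162, 158, 156, 158, 160, 162, 158, 162, 158, 135, 100, 72, 64, 57, 62, 77, 97, 139, 154, 156, 158, 157, 155, 156, 157, 155, 157, 155, 156, 156, 154, 155, 154, 155, 152, 158, 203, 227, 230, 231, 231, 231, 232, 232, 231, 230]
[[476.3 166.4]
 [348.3 183.2]
 [461.5 188. ]
 [456.  148.1]]
```

```bash
python3 - <<'E'
from cart import *
s=get_state()
p=ray("wrist",[[343,181.5],[336,325.5],[321.5,205],[367.5,205],[320.5,240],[364.5,240]],.04,s)*1000
print(p.round(1))
m1=(p[2]+p[3])/2;m2=(p[4]+p[5])/2;print(m1,m2,np.linalg.norm(p[2]-p[3]),np.linalg.norm(p[0]-p[1]),(p[0]+p[1])/2)
print(np.degrees(np.arctan2(*(p[3]-p[2])[::-1])),np.degrees(np.arctan2(*(p[5]-p[4])[::-1])),np.degrees(np.arctan2(*(p[0]-p[1])[::-1])))
print(s["position"],s["ft_force"],togo([.4095,.172],-8,.024,s))
E
```

```text
[[478.4 166.3]
 [343.5 183.6]
 [461.2 185.5]
 [455.9 147.7]
 [430.5 189.4]
 [425.2 152. ]]
[458.54673588 166.5976198 ] [427.8628626  170.72070389] 38.19779626670472 135.9869384968625 [410.91183057 174.93707985]
-97.92944058828901 -97.98126270732783 -7.317294734447589
[0.45421271 0.22062652 0.12996271] [-0.65015551 -0.204483    0.51260828] (array([-37.6,  53.7, 106.3]), 'turn z', np.float64(0.002), 'cur yaw', np.float64(-7.9), 'tilt', array([-0.0007, -0.006 ]))
```

send_rows:
  xyz:
    - [-12,18,0]
    - [-24,36,0]
    - [-36,53,5]
    - [-36,53,20]
    - [-36,53,40]
    - [-36,53,60]
    - [-36,53,80]
    - [-36,53,95]
    - [-36,53,106]
    - [-36,53,106]
  dr:
    - [0,0,0]
    - [0,0,0]
    - [0,0,0]
    - [0,0,0]
    - [0,0,0]
    - [0,0,0]
    - [0,0,0]
    - [0,0,0]
    - [0,0,0]
    - [0,0,0]
  jaw: 80

```text
time: 10.8
position: [0.4143, 0.1764, 0.0226]
tool_rot: [3.134, -0.214, -0.004]
ft_force: [-0.1, -0.2, -0.7]
grip_width: 0.918
grip_force: 0.0
```

send_rows:
  xyz:
    - [0,0,0]
    - [0,0,0]
    - [0,0,0]
    - [0,0,0]
    - [0,0,0]
    - [0,0,0]
    - [0,0,0]
    - [0,0,0]
    - [0,0,0]
    - [0,0,0]
  dr:
    - [0,0,0]
    - [0,0,0]
    - [0,0,0]
    - [0,0,0]
    - [0,0,0]
    - [0,0,0]
    - [0,0,0]
    - [0,0,0]
    - [0,0,0]
    - [0,0,0]
  jaw: 20
  grip_force: 20

```text
time: 11.63
position: [0.415, 0.1743, 0.0238]
tool_rot: [3.131, -0.216, -0.001]
ft_force: [-1.8, -5.3, 3.6]
grip_width: 0.431
grip_force: 20.0
```

send_rows:
  xyz:
    - [0,0,-8]
    - [0,0,-20]
    - [0,0,-35]
    - [0,0,-50]
    - [0,0,-65]
    - [0,0,-80]
    - [0,0,-80]
    - [0,0,-80]
    - [0,0,-80]
    - [0,0,-80]
  dr:
    - [0,0,0]
    - [0,0,0]
    - [0,0,0]
    - [0,0,0]
    - [0,0,0]
    - [0,0,0]
    - [0,0,0]
    - [0,0,0]
    - [0,0,0]
    - [0,0,0]

```text
time: 12.47
position: [0.4141, 0.176, 0.1027]
tool_rot: [3.134, -0.215, -0.003]
ft_force: [-1.2, -0.2, -3.3]
grip_width: 0.431
grip_force: 20.0
```

```bash
python3 - <<'E'
from h import *
f=[]
for i in range(4): s=get_state(); f.append(s["ft_force"][2]); get_image("wrist")
print(np.round(f,2),s["position"],s["qd"].round(2))
print(togo([.604,.2385],-4,.10), togo([.5,-.2],-13.3,.12))
E
```

```text
[-3.35 -4.23 -3.47 -3.94] [0.41432738 0.17609422 0.10279704] [ 0.  0.  0. -0.  0.  0.  0.]
(array([179.2, -87.7,   2.6]), 'turn z', np.float64(-0.067), 'cur yaw', np.float64(-7.9), 'tilt', array([-0.0015, -0.    ])) (array([136.1, 360.9, -17.2]), 'turn z', np.float64(0.095), 'cur yaw', np.float64(-7.9), 'tilt', array([-0.0015, -0.    ]))
```

This is the heavy one, at about 0.42 kg. I'll take it to the lamp and look at the cradle before placing.

```bash
python3 -c "
from h import *
print(togo([.559,-.236],-13.3,.17))"
```

```text
(array([199.4, 388.5, -67.3]), 'turn z', np.float64(0.095), 'cur yaw', np.float64(-7.9), 'tilt', array([-0.0015, -0.    ]))
```

send_rows:
  xyz:
    - [10,18,-10]
    - [26,50,-20]
    - [42,82,-30]
    - [58,114,-40]
    - [74,146,-50]
    - [90,178,-60]
    - [106,210,-67]
    - [122,242,-67]
    - [138,274,-67]
    - [152,300,-67]
  dr:
    - [0,0,0.01]
    - [0,0,0.02]
    - [0,0,0.03]
    - [0,0,0.04]
    - [0,0,0.05]
    - [0,0,0.06]
    - [0,0,0.07]
    - [0,0,0.08]
    - [0,0,0.09]
    - [0,0,0.095]

```text
time: 13.5
position: [0.5246, -0.1451, 0.1701]
tool_rot: [3.119, -0.368, -0.001]
ft_force: [1.0, 0.1, -3.9]
grip_width: 0.438
grip_force: 20.0
```

```bash
python3 -c "
from h import *
print(togo([.559,-.236],-13.3,.17))"
```

```text
(array([54.6, 80.4,  0.2]), 'turn z', np.float64(-0.003), 'cur yaw', np.float64(-13.4), 'tilt', array([-0.0006, -0.0009]))
```

send_rows:
  xyz:
    - [14,20,0]
    - [30,45,0]
    - [45,68,0]
    - [55,80,0]
    - [55,80,0]
    - [55,80,0]
    - [55,80,0]
    - [55,80,0]
    - [55,80,0]
    - [55,80,0]
  dr:
    - [0,0,0]
    - [0,0,0]
    - [0,0,0]
    - [0,0,0]
    - [0,0,0]
    - [0,0,0]
    - [0,0,0]
    - [0,0,0]
    - [0,0,0]
    - [0,0,0]

```text
time: 14.33
position: [0.5596, -0.2313, 0.1708]
tool_rot: [3.121, -0.362, 0.0]
ft_force: [-0.0, 0.0, -4.1]
grip_width: 0.438
grip_force: 20.0
```

```bash
python3 - <<'E'
from cart import *
s=get_state();im=get_image("wrist"); np.save("w6.npy",im)
cv2.imwrite("pics/w6.png",cv2.cvtColor(im,cv2.COLOR_RGB2BGR))
print(s["position"],s["ft_force"],s["qd"].round(2))
E
```

```text
[ 0.55963629 -0.2312668   0.17077471] [-0.03072079  0.01008992 -4.06838515] [ 0. -0.  0. -0.  0. -0.  0.]
```

View pics/w6.png

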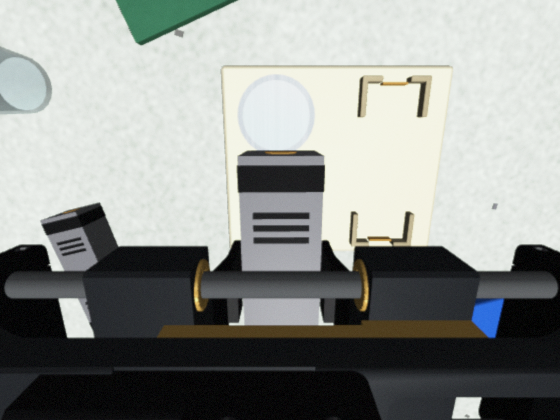

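Cradle guides: the far pair is at about (362..432, 76) and the near pair at about (350..413, 212–247), almost aligned with the image axes. I'll zoom in.

```bash
python3 - <<'E'
import numpy as np,cv2
im=np.load("w6.npy")[60:255,335:460]
cv2.imwrite("pics/w6z.png",cv2.cvtColor(cv2.resize(im,None,fx=3,fy=3,interpolation=cv2.INTER_CUBIC),cv2.COLOR_RGB2BGR))
E
```

```text
(no output)
```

View pics/w6z.png

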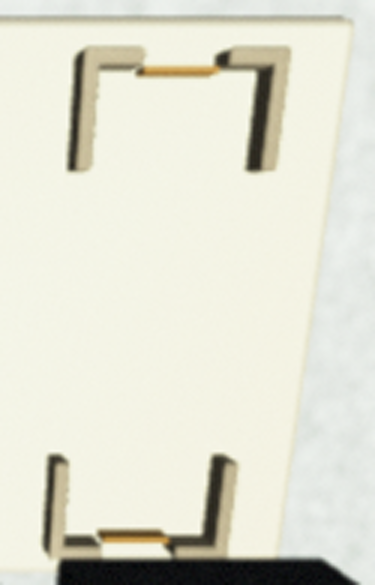

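Guide top outer corners, in full-image pixels: (362.3,75.7), (432,75.7), (352.7,245.7) and (411.3,245.7).

```bash
python3 - <<'E'
from cart import *
s=get_state()
p=ray("wrist",[[362.3,75.7],[432,75.7],[352.7,245.7],[411.3,245.7]],.042,s)*1000
n=np.linalg.norm
print(p.round(1),"lens",n(p[0]-p[2]),n(p[1]-p[3]),"w",n(p[0]-p[1]),n(p[2]-p[3]))
d=p[0]+p[1]-p[2]-p[3]; yaw=np.degrees(np.arctan2(d[1],d[0])); c=p.mean(0); print("cradle",c,"yaw",yaw)
im=cv2.cvtColor(np.load("w6.npy"),cv2.COLOR_RGB2GRAY); print(im[145:172,258].tolist())
T=R.from_rotvec(s["tool_rot"]).as_matrix()
for r in (153,157): 
    q=ray("wrist",[[281,r]],.187,s)[0]; print(r,(T.T@(np.r_[q,.187]-s["position"])*1000).round(1))
x=np.array([np.cos(np.radians(yaw)),np.sin(np.radians(yaw))])
for o in (0,3.5): print(togo((c+o*x)/1000,yaw,.10,s))
# cross-check: lamp from top view
lc=np.array([587.4,-289.2]); print("cradle in lamp frame",np.array([x,[-x[1],x[0]]])@(c-lc))
E
```

```text
[[ 657.1 -326.2]
 [ 643.5 -384.5]
 [ 504.  -292.5]
 [ 490.5 -349.8]] lens 156.8194821137217 156.84684889836467 w 59.957627577205926 58.84107758240227
cradle [ 573.76691794 -338.23530988] yaw -12.602168913206224
[225, 224, 222, 223, 213, 129, 59, 47, 48, 49, 64, 130, 151, 155, 155, 153, 156, 153, 154, 150, 95, 43, 30, 29, 31, 29, 27]
153 [ 61.9  -0.4 -16.2]
157 [ 60.2  -0.4 -16.2]
(array([ 38.2, 100.6,  70.8]), 'turn z', np.float64(-0.011), 'cur yaw', np.float64(-13.2), 'tilt', array([ 0.0001, -0.0003]))
(array([ 41.7, 100.5,  70.8]), 'turn z', np.float64(-0.011), 'cur yaw', np.float64(-13.2), 'tilt', array([ 0.0001, -0.0003]))
cradle in lamp frame [ -2.60610777 -50.82844424]
```

send_rows:
  xyz:
    - [8,18,0]
    - [18,40,10]
    - [28,65,30]
    - [38,88,50]
    - [44,100,70]
    - [44,100,84]
    - [44,100,84]
    - [44,100,84]
    - [44,100,84]
    - [44,100,84]
  dr:
    - [0,0,-0.011]
    - [0,0,-0.011]
    - [0,0,-0.011]
    - [0,0,-0.011]
    - [0,0,-0.011]
    - [0,0,-0.011]
    - [0,0,-0.011]
    - [0,0,-0.011]
    - [0,0,-0.011]
    - [0,0,-0.011]

```text
time: 15.22
position: [0.5809, -0.3387, 0.0887]
tool_rot: [3.122, -0.344, 0.005]
ft_force: [0.6, -0.1, -3.0]
grip_width: 0.433
grip_force: 20.0
```

```bash
python3 - <<'E'
from cart import *
s=get_state();im=get_image("wrist"); np.save("w7.npy",im)
cv2.imwrite("pics/w7.png",cv2.resize(cv2.cvtColor(im,cv2.COLOR_RGB2BGR)[60:300,150:420],None,fx=2.4,fy=2.4))
y=-12.6;x=np.array([np.cos(np.radians(y)),np.sin(np.radians(y))])
print(s["position"],s["ft_force"],togo(np.array([.57377,-.33824])+.0055*x,y,.0538,s))
E
```

```text
[ 0.58092549 -0.3386998   0.08868304] [ 0.64994321 -0.09820578 -2.95781782] (array([-1.7,  1.1, 34.9]), 'turn z', np.float64(0.001), 'cur yaw', np.float64(-12.6), 'tilt', array([ 0.0028, -0.0011]))
```

View pics/w7.png

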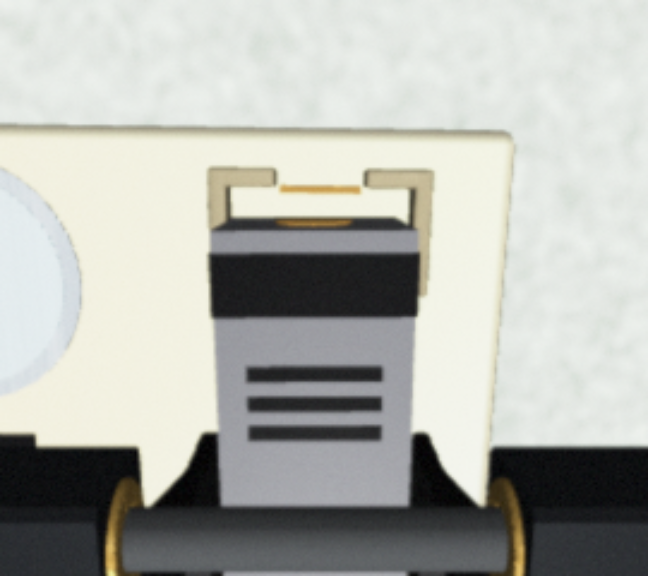

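The cartridge end is lined up between the far guides. I'll check the margins by ray.

```bash
python3 - <<'E'
from cart import *
s=get_state(); T=R.from_rotvec(s["tool_rot"]).as_matrix()
def t(u,v,z):
    q=ray("wrist",[[150+u/2.4,60+v/2.4]],z,s)[0]; return (T.T@(np.r_[q,z]-s["position"])*1000)[:2].round(1)
print("guide outer",t(208,168,.042),t(433,170,.042)); zt=s["position"][2]-.0238+.04
print("cart top far",t(211,231,zt),t(418,231,zt),"bottom far",t(226,219,zt-.04),t(405,219,zt-.04))
E
```

```text
guide outer [ 71.5 -28.3] [71.  30.9]
cart top far [ 60.5 -19.1] [60.5 18.4] bottom far [ 59.9 -21.2] [59.9 21.1]
```

send_rows:
  xyz:
    - [0,1,4]
    - [0,1,9]
    - [0,1,14]
    - [0,1,19]
    - [0,1,24]
    - [0,1,28]
    - [0,1,31]
    - [0,1,33]
    - [0,1,34]
    - [0,1,34]
  dr:
    - [0,0,0]
    - [0,0,0]
    - [0,0,0]
    - [0,0,0]
    - [0,0,0]
    - [0,0,0]
    - [0,0,0]
    - [0,0,0]
    - [0,0,0]
    - [0,0,0]

```text
time: 16.1
position: [0.579, -0.3405, 0.0538]
tool_rot: [3.122, -0.347, -0.001]
ft_force: [-3.3, 3.1, 4.1]
grip_width: 0.436
grip_force: 20.0
```

send_rows:
  xyz:
    - [0,0,0]
    - [0,0,0]
    - [0,0,0]
    - [0,0,0]
    - [0,0,0]
    - [0,0,0]
    - [0,0,0]
    - [0,0,0]
    - [0,0,0]
    - [0,0,0]
  dr:
    - [0,0,0]
    - [0,0,0]
    - [0,0,0]
    - [0,0,0]
    - [0,0,0]
    - [0,0,0]
    - [0,0,0]
    - [0,0,0]
    - [0,0,0]
    - [0,0,0]
  jaw: 58

```text
time: 16.93
position: [0.5792, -0.3407, 0.0526]
tool_rot: [3.122, -0.347, -0.0]
ft_force: [0.3, 0.1, -0.3]
grip_width: 0.666
grip_force: 0.0
```

send_rows:
  xyz:
    - [0,0,-8]
    - [0,0,-22]
    - [0,0,-45]
    - [0,0,-75]
    - [0,0,-100]
    - [-5,-20,-115]
    - [-15,-50,-115]
    - [-25,-80,-115]
    - [-30,-100,-115]
    - [-30,-100,-115]
  dr:
    - [0,0,0]
    - [0,0,0]
    - [0,0,0]
    - [0,0,0]
    - [0,0,0]
    - [0,0,0]
    - [0,0,0]
    - [0,0,0]
    - [0,0,0]
    - [0,0,0]

```text
time: 17.77
position: [0.5734, -0.2296, 0.1701]
tool_rot: [-3.122, 0.334, -0.004]
ft_force: [0.9, 0.4, 0.6]
grip_width: 0.666
grip_force: 0.0
```

```bash
python3 - <<'E'
from cart import *
get_image("wrist");s=get_state();im=get_image("wrist"); np.save("w8.npy",im);np.save("s8.npy",s)
cv2.imwrite("pics/w8.png",cv2.cvtColor(im,cv2.COLOR_RGB2BGR))
print(s["position"],s["ft_force"],s["qd"].round(2))
E
```

```text
[ 0.57306428 -0.23310711  0.1698391 ] [ 0.02335916 -0.48651685 -0.11291937] [ 0.03  0.03  0.06 -0.03  0.03 -0.01  0.01]
```

View pics/w8.png

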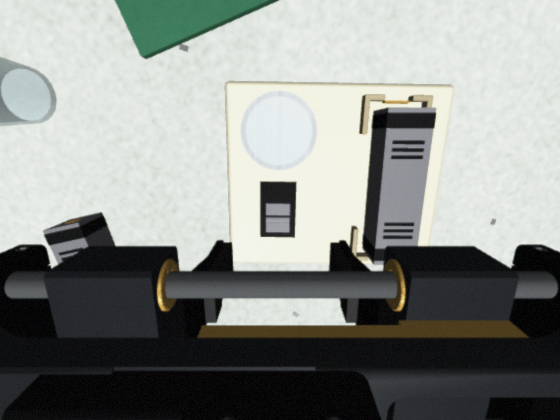

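The heavy cartridge lies inside the guides, at columns 368–434. The switch slot is at columns 260–296, rows 182–237, with the grey slider at about (278,217). Next I read the ridge's pixel profile.

```bash
python3 - <<'E'
from cart import *
s=np.load("s8.npy",allow_pickle=True).item()
im=cv2.cvtColor(np.load("w8.npy"),cv2.COLOR_RGB2GRAY)
for c in (272,279,286): print(c,im[178:242,c].tolist())
print(im[211,256:300].tolist());print(im[225,256:300].tolist())
yaw=np.radians(-12.6);x=np.array([np.cos(yaw),np.sin(yaw)]);Rl=np.array([x,[-x[1],x[0]]])
cr=np.array([573.8,-338.2])
for v,z in [(182,.03),(203,.03),(210,.039),(216,.039),(220,.039),(233,.03),(237,.03)]: print(v,z,(Rl@(ray("wrist",[[278,v]],z,s)[0]*1000-cr)).round(1))
E
```

```text
272 [241, 241, 239, 164, 63, 31, 28, 28, 30, 26, 31, 32, 32, 30, 33, 30, 29, 29, 27, 34, 30, 37, 30, 33, 43, 90, 137, 157, 157, 157, 153, 158, 158, 155, 159, 157, 153, 92, 57, 100, 143, 156, 160, 167, 151, 156, 159, 159, 162, 161, 161, 160, 161, 157, 93, 42, 36, 38, 87, 225, 242, 243, 242, 242]
279 [242, 241, 238, 160, 60, 32, 31, 29, 32, 26, 31, 29, 35, 28, 30, 32, 32, 32, 33, 33, 26, 35, 31, 33, 38, 90, 141, 155, 156, 158, 155, 155, 158, 160, 157, 159, 153, 103, 59, 96, 138, 155, 161, 164, 155, 158, 161, 161, 161, 163, 162, 163, 160, 154, 90, 40, 37, 35, 72, 188, 236, 242, 242, 242]
286 [242, 241, 238, 185, 88, 36, 28, 28, 28, 34, 33, 29, 31, 31, 29, 31, 35, 28, 31, 31, 29, 29, 31, 30, 34, 68, 135, 151, 154, 156, 156, 157, 156, 157, 159, 159, 152, 102, 66, 92, 142, 158, 163, 163, 154, 158, 160, 160, 160, 159, 160, 158, 161, 156, 100, 56, 40, 42, 68, 187, 236, 241, 242, 242]
[242, 242, 240, 218, 125, 49, 29, 33, 34, 64, 130, 157, 153, 155, 157, 158, 155, 159, 158, 159, 155, 154, 156, 160, 155, 156, 155, 159, 154, 158, 157, 157, 156, 130, 73, 40, 32, 31, 51, 141, 228, 241, 242, 241]
[242, 242, 241, 221, 126, 49, 36, 36, 39, 67, 134, 156, 158, 159, 160, 157, 159, 162, 161, 158, 162, 159, 161, 161, 162, 161, 161, 163, 157, 161, 160, 162, 154, 106, 50, 37, 38, 38, 68, 187, 235, 241, 241, 242]
182 0.03 [ -1.  105.5]
203 0.03 [-22.2 105.5]
210 0.039 [-27.1 105.4]
216 0.039 [-33.2 105.4]
220 0.039 [-37.3 105.4]
233 0.03 [-54.  105.4]
237 0.03 [-58.4 105.4]
```

```bash
python3 - <<'E'
from cart import *
yaw=np.radians(-12.6);x=np.array([np.cos(yaw),np.sin(yaw)]);Rl=np.array([x,[-x[1],x[0]]]);cr=np.array([573.8,-338.2])
w=cr+Rl.T@np.array([-62,105.4]); print(w,togo(w/1000,-12.6,.05))
E
```

```text
[ 536.2854584  -221.81349233] (array([-38.8,  -5.9, 119.4]), 'turn z', np.float64(0.001), 'cur yaw', np.float64(-12.5), 'tilt', array([ 0.002 , -0.0016]))
```

send_rows:
  xyz:
    - [-15,-2,0]
    - [-30,-4,0]
    - [-39,-6,0]
    - [-39,-6,5]
    - [-39,-6,20]
    - [-39,-6,45]
    - [-39,-6,70]
    - [-39,-6,90]
    - [-39,-6,105]
    - [-39,-6,110]
  dr:
    - [0,0,0]
    - [0,0,0]
    - [0,0,0]
    - [0,0,0]
    - [0,0,0]
    - [0,0,0]
    - [0,0,0]
    - [0,0,0]
    - [0,0,0]
    - [0,0,0]
  jaw: 0
  grip_force: 10

```text
time: 18.7
position: [0.5338, -0.2225, 0.0546]
tool_rot: [-3.121, 0.348, 0.006]
ft_force: [-0.1, 0.5, -0.3]
grip_width: 0.034
grip_force: 0.0
```

```bash
python3 - <<'E'
from cart import *
get_image("wrist");s=get_state()
yaw=np.radians(-12.6);x=np.array([np.cos(yaw),np.sin(yaw)]);Rl=np.array([x,[-x[1],x[0]]]);cr=np.array([573.8,-338.2])
w=cr+Rl.T@np.array([-62,105.4]); print(s["position"],s["ft_force"],s["grip_width"],togo(w/1000,-12.6,.05,s))
E
```

```text
[ 0.53400861 -0.22239588  0.0550126 ] [-8.98900947e-01  9.95200362e-01 -9.88164318e-04] 0.02025477946200541 (array([ 2.1, -1.1,  5. ]), 'turn z', np.float64(-0.002), 'cur yaw', np.float64(-12.7), 'tilt', array([-0.0033,  0.0016]))
```

send_rows:
  xyz:
    - [0,-1,3]
    - [0,-1,5]
    - [4,-1,5]
    - [8,-1,5]
    - [12,-1,5]
    - [15,-1,5]
    - [18,-1,5]
    - [21,-1,5]
    - [24,-1,5]
    - [26,-1,5]
  dr:
    - [0,0,0]
    - [0,0,0]
    - [0,0,0]
    - [0,0,0]
    - [0,0,0]
    - [0,0,0]
    - [0,0,0]
    - [0,0,0]
    - [0,0,0]
    - [0,0,0]

```text
time: 19.58
position: [0.5618, -0.227, 0.0527]
tool_rot: [3.122, -0.347, 0.003]
ft_force: [1.4, 0.4, -0.0]
grip_width: 0.006
grip_force: 0.0
```

```bash
cat > lf.py <<'E'
from cart import *
yaw=np.radians(-12.6);x=np.array([np.cos(yaw),np.sin(yaw)]);Rl=np.array([x,[-x[1],x[0]]]);cr=np.array([573.8,-338.2])
E
python3 - <<'E'
from lf import *
get_image("wrist");s=get_state();print("lamp frame",Rl@(s["position"][:2]*1000-cr),s["position"][2],"F",Rl@s["ft_force"][:2],s["ft_force"][2])
E
```

```text
lamp frame [-35.70263893 105.99969477] 0.052762064179589334 F [-0.18440511  0.12733283] -0.30956403921561615
```

send_rows:
  xyz:
    - [1,0,0]
    - [2,0,0]
    - [2,0,0]
    - [2,0,0]
    - [-4,0,0]
    - [-8,0,0]
    - [-8,0,-20]
    - [-8,0,-50]
    - [-8,0,-85]
    - [-8,0,-118]
  dr:
    - [0,0,0]
    - [0,0,0]
    - [0,0,0]
    - [0,0,0]
    - [0,0,0]
    - [0,0,0]
    - [0,0,0]
    - [0,0,0]
    - [0,0,0]
    - [0,0,0]
  jaw: 0

```text
time: 20.47
position: [0.552, -0.2248, 0.1717]
tool_rot: [-3.122, 0.347, 0.002]
ft_force: [0.7, 0.4, 0.1]
grip_width: 0.008
grip_force: 0.0
```

```bash
python3 - <<'E'
from lf import *
get_image("wrist");s=get_state();im=get_image("wrist");np.save("w9.npy",im)
g=cv2.cvtColor(im,cv2.COLOR_RGB2GRAY)
# slot pixels: project lamp-frame line y=105.4, x from 5 to -65 into the image by inverting ray on the grid
c=calibration("wrist");f=210/np.tan(np.radians(c["vfov"]/2));H=c["hand_eye"];T=R.from_rotvec(s["tool_rot"]).as_matrix()
def px(a,b,z):
    w=np.r_[(cr+Rl.T@np.array([a,b]))/1000,z]; p=T.T@(w-s["position"]); q=H[:3,:3].T@(p-H[:3,3]); return f*q[0]/q[2]+c["cx"],f*q[1]/q[2]+c["cy"]
print(s["position"])
for a in range(4,-64,-2):
    u,v=px(a,105.4,.03); print(a,round(u),round(v),g[round(v),round(u)],end=" | ")
# cart A, rough
print(px(0,0,.03), "cartA togo",togo([.50,-.06],0,.17,s))
E
```

```text
[ 0.55595272 -0.22613498  0.17965894]
4 281 158 243 | 2 281 160 244 | 0 281 162 219 | -2 281 164 40 | -4 281 166 29 | -6 281 168 52 | -8 281 170 153 | -10 281 172 156 | -12 281 174 156 | -14 281 176 156 | -16 281 178 155 | -18 281 180 148 | -20 281 182 101 | -22 281 184 155 | -24 281 186 160 | -26 281 188 157 | -28 281 190 156 | -30 281 192 156 | -32 281 194 155 | -34 281 196 156 | -36 281 198 112 | -38 281 200 34 | -40 281 201 33 | -42 281 203 32 | -44 281 205 29 | -46 281 207 35 | -48 281 209 34 | -50 281 211 34 | -52 281 213 34 | -54 281 215 35 | -56 281 216 30 | -58 281 218 109 | -60 281 220 243 | -62 281 222 243 | (np.float64(386.0382467764292), np.float64(162.41353002530923)) cartA togo (array([ -91.1, -149.8,    8.3]), 'turn z', np.float64(-0.221), 'cur yaw', np.float64(-12.7), 'tilt', array([ 0.0098, -0.0049]))
```

The switch is fully on: the slider plate moved 16 mm. Next is cartridge A.

```bash
python3 -c "
from h import *
print(togo([.525,-.018],1,.12))"
```

```text
(array([ -76.7, -196.4,   55.9]), 'turn z', np.float64(-0.239), 'cur yaw', np.float64(-12.7), 'tilt', array([ 0.0102, -0.0049]))
```

send_rows:
  xyz:
    - [-11,-28,0]
    - [-22,-56,0]
    - [-33,-84,5]
    - [-44,-112,15]
    - [-55,-140,25]
    - [-66,-168,40]
    - [-77,-196,56]
    - [-77,-196,56]
    - [-77,-196,56]
    - [-77,-196,56]
  dr:
    - [0,0,-0.035]
    - [0,0,-0.07]
    - [0,0,-0.105]
    - [0,0,-0.14]
    - [0,0,-0.175]
    - [0,0,-0.21]
    - [0,0,-0.239]
    - [0,0,-0.239]
    - [0,0,-0.239]
    - [0,0,-0.239]
  jaw: 85

```text
time: 21.4
position: [0.5205, -0.0177, 0.1144]
tool_rot: [3.141, 0.027, -0.001]
ft_force: [0.4, 0.2, 0.7]
grip_width: 0.681
grip_force: 0.0
```

```bash
python3 - <<'E'
from cart import *
get_image("wrist");s=get_state();im=get_image("wrist");np.save("w10.npy",im)
g=cv2.cvtColor(im,cv2.COLOR_RGB2GRAY)
print(s["position"],s["qd"].round(2),togo([.532,-.017],1,.024,s))
for v in (160,190,220,240): print(v,g[v,220:350:2].tolist())
for u in (270,282): print(u,g[110:180,u].tolist(), g[296:335,u].tolist())
E
```

```text
[ 0.52093519 -0.01834679  0.1147443 ] [ 0.01  0.    0.01 -0.01 -0.    0.   -0.  ] (array([11.1, -1.2, 90.7]), 'turn z', np.float64(-0.001), 'cur yaw', np.float64(0.9), 'tilt', array([ 0.0004, -0.0009]))
160 [225, 223, 223, 222, 218, 218, 220, 223, 223, 222, 213, 211, 210, 213, 216, 224, 224, 154, 147, 146, 144, 144, 144, 141, 144, 142, 143, 142, 144, 142, 141, 144, 143, 146, 144, 141, 142, 144, 143, 145, 145, 146, 174, 215, 215, 224, 226, 221, 220, 222, 222, 222, 217, 215, 219, 226, 228, 229, 229, 227, 223, 224, 224, 225, 223]
190 [226, 227, 225, 223, 222, 222, 227, 231, 229, 227, 223, 222, 224, 226, 224, 218, 217, 171, 146, 147, 146, 146, 146, 148, 147, 148, 148, 147, 146, 148, 149, 146, 148, 146, 145, 149, 145, 145, 144, 146, 147, 148, 210, 220, 216, 209, 214, 218, 222, 223, 216, 208, 211, 216, 219, 219, 221, 219, 218, 217, 214, 216, 217, 219, 220]
220 [222, 223, 224, 226, 226, 224, 223, 220, 220, 225, 229, 229, 228, 227, 222, 222, 222, 192, 152, 148, 150, 153, 153, 153, 147, 151, 149, 153, 151, 151, 152, 151, 150, 149, 151, 151, 148, 152, 151, 147, 148, 171, 222, 219, 216, 217, 21
[... 742 characters left out ...]
147] [90, 91, 106, 107, 108, 148, 220, 234, 235, 235, 235, 235, 236, 235, 237, 237, 237, 235, 236, 236, 236, 236, 235, 236, 236, 235, 235, 235, 231, 146, 68, 55, 56, 55, 57, 56, 58, 59, 56]
282 [217, 220, 223, 223, 226, 225, 224, 222, 197, 158, 149, 147, 146, 140, 100, 51, 31, 31, 28, 28, 29, 27, 27, 31, 30, 28, 30, 30, 30, 27, 37, 79, 131, 143, 144, 143, 142, 143, 146, 142, 146, 146, 145, 142, 119, 65, 29, 27, 48, 123, 144, 145, 139, 82, 34, 29, 48, 123, 143, 146, 139, 79, 34, 27, 46, 120, 143, 145, 145, 145] [91, 92, 113, 128, 128, 129, 113, 108, 136, 210, 233, 235, 236, 234, 235, 234, 234, 234, 236, 236, 236, 236, 237, 237, 235, 235, 234, 234, 231, 145, 67, 60, 57, 57, 57, 58, 57, 56, 57]
```

```bash
python3 - <<'E'
from cart import *
s=get_state(); p=ray("wrist",[[278,118.5],[253.5,160],[304,160],[255.5,240],[301.5,240]],.04,s)*1000
print(p.round(1)); a=(p[1]+p[2])/2;b=(p[3]+p[4])/2;d=a-b;d/=np.linalg.norm(d);yw=np.degrees(np.arctan2(d[1],d[0]))
c=a+d*((p[0]-a)@d-68);print(a,b,yw,"centre",c,togo(c/1000,yw,.024,s))
E
```

```text
[[600.7 -14.6]
 [571.    3.2]
 [571.6 -34.3]
 [507.6   2.1]
 [508.2 -34.7]]
[571.30008761 -15.53912459] [507.88456938 -16.28607383] 0.6748357687702983 centre [532.70747202 -15.99369353] (array([11.6, -2.5, 90.9]), 'turn z', np.float64(0.004), 'cur yaw', np.float64(0.9), 'tilt', array([ 0.0007, -0.0008]))
```

send_rows:
  xyz:
    - [6,-1,0]
    - [12,-2,8]
    - [12,-2,22]
    - [12,-2,40]
    - [12,-2,58]
    - [12,-2,74]
    - [12,-2,85]
    - [12,-2,91]
    - [12,-2,91]
    - [12,-2,91]
  dr:
    - [0,0,0]
    - [0,0,0]
    - [0,0,0]
    - [0,0,0]
    - [0,0,0]
    - [0,0,0]
    - [0,0,0]
    - [0,0,0]
    - [0,0,0]
    - [0,0,0]

```text
time: 22.33
position: [0.5332, -0.0148, 0.0237]
tool_rot: [-3.141, -0.028, -0.0]
ft_force: [0.3, -0.1, -0.0]
grip_width: 0.975
grip_force: 0.0
```

send_rows:
  xyz:
    - [0,0,0]
    - [0,0,0]
    - [0,0,0]
    - [0,0,0]
    - [0,0,0]
    - [0,0,0]
    - [0,0,0]
    - [0,0,0]
    - [0,0,0]
    - [0,0,0]
  dr:
    - [0,0,0]
    - [0,0,0]
    - [0,0,0]
    - [0,0,0]
    - [0,0,0]
    - [0,0,0]
    - [0,0,0]
    - [0,0,0]
    - [0,0,0]
    - [0,0,0]
  jaw: 20
  grip_force: 20

```text
time: 23.17
position: [0.5328, -0.015, 0.0236]
tool_rot: [3.141, 0.028, -0.0]
ft_force: [0.5, 0.3, 1.1]
grip_width: 0.438
grip_force: 20.0
```

send_rows:
  xyz:
    - [0,0,-8]
    - [0,0,-20]
    - [0,0,-35]
    - [0,0,-50]
    - [0,0,-65]
    - [0,0,-80]
    - [0,0,-80]
    - [0,0,-80]
    - [0,0,-80]
    - [0,0,-80]
  dr:
    - [0,0,0]
    - [0,0,0]
    - [0,0,0]
    - [0,0,0]
    - [0,0,0]
    - [0,0,0]
    - [0,0,0]
    - [0,0,0]
    - [0,0,0]
    - [0,0,0]

```text
time: 24.0
position: [0.5319, -0.0148, 0.1027]
tool_rot: [-3.141, -0.028, 0.003]
ft_force: [0.1, -0.2, -2.9]
grip_width: 0.432
grip_force: 20.0
```

```bash
python3 - <<'E'
from h import *
f=[]
for i in range(3): s=get_state(); f.append(s["ft_force"][2]); get_image("wrist")
print(np.round(f,2),s["position"]); print(togo([.604,.2405],-4.1,.10))
E
```

```text
[-2.88 -0.46 -1.15] [ 0.5320445  -0.01471859  0.10265614]
(array([  76.4, -253.9,    2.7]), 'turn z', np.float64(0.089), 'cur yaw', np.float64(1.0), 'tilt', array([-0.0016,  0.0003]))
```

send_rows:
  xyz:
    - [8,-27,0]
    - [17,-56,0]
    - [26,-85,0]
    - [35,-115,0]
    - [44,-145,0]
    - [53,-175,0]
    - [62,-205,0]
    - [70,-232,0]
    - [76,-254,0]
    - [76,-254,0]
  dr:
    - [0,0,0.01]
    - [0,0,0.02]
    - [0,0,0.03]
    - [0,0,0.04]
    - [0,0,0.05]
    - [0,0,0.06]
    - [0,0,0.07]
    - [0,0,0.08]
    - [0,0,0.089]
    - [0,0,0.089]

```text
time: 24.98
position: [0.6031, 0.2477, 0.1031]
tool_rot: [-3.135, 0.101, 0.002]
ft_force: [-0.7, 1.4, -0.6]
grip_width: 0.432
grip_force: 20.0
```

```bash
python3 - <<'E'
from h import *
get_image("wrist");f=[]
for i in range(3): s=get_state(); f.append(s["ft_force"][2]); get_image("wrist")
print(np.round(f,2),s["qd"].round(2)); print(togo([.604,.2405],-4.1,.0286))
E
```

```text
[-0.85 -2.1  -0.93] [ 0.03 -0.01  0.02  0.01  0.    0.   -0.  ]
(array([-0.2, -1.7, 74.2]), 'turn z', np.float64(-0.001), 'cur yaw', np.float64(-4.1), 'tilt', array([-0.0012, -0.0016]))
```

send_rows:
  xyz:
    - [0,-2,12]
    - [0,-2,27]
    - [0,-2,42]
    - [0,-2,55]
    - [0,-2,63]
    - [0,-2,68]
    - [0,-2,71]
    - [0,-2,73]
    - [0,-2,74]
    - [0,-2,74]
  dr:
    - [0,0,0]
    - [0,0,0]
    - [0,0,0]
    - [0,0,0]
    - [0,0,0]
    - [0,0,0]
    - [0,0,0]
    - [0,0,0]
    - [0,0,0]
    - [0,0,0]

```text
time: 26.02
position: [0.6047, 0.2427, 0.03]
tool_rot: [-3.139, 0.112, -0.001]
ft_force: [0.2, 0.5, -0.2]
grip_width: 0.436
grip_force: 20.0
```

```bash
python3 -c "
from h import *
get_image('wrist');s=get_state();print(s['position'],s['ft_force'],togo([.604,.2405],-4.1,.0286,s))"
```

```text
[0.6047567  0.24273588 0.03013114] [-0.26454043  0.12490174 -1.35187331] (array([-0.6,  2.3,  1.5]), 'turn z', np.float64(0.0), 'cur yaw', np.float64(-4.1), 'tilt', array([0.0009, 0.0002]))
```

Two more mm down, then release and retreat.

send_rows:
  xyz:
    - [0,0,0.5]
    - [0,0,1]
    - [0,0,1.5]
    - [0,0,2]
    - [0,0,2]
    - [0,0,2]
    - [0,0,2]
    - [0,0,2]
    - [0,0,2]
    - [0,0,2]
  dr:
    - [0,0,0]
    - [0,0,0]
    - [0,0,0]
    - [0,0,0]
    - [0,0,0]
    - [0,0,0]
    - [0,0,0]
    - [0,0,0]
    - [0,0,0]
    - [0,0,0]

```text
time: 26.9
position: [0.6047, 0.2426, 0.0287]
tool_rot: [3.139, -0.112, 0.001]
ft_force: [-2.1, -0.7, 4.5]
grip_width: 0.431
grip_force: 20.0
```

send_rows:
  xyz:
    - [0,0,0]
    - [0,0,0]
    - [0,0,0]
    - [0,0,0]
    - [0,0,0]
    - [0,0,0]
    - [0,0,0]
    - [0,0,0]
    - [0,0,0]
    - [0,0,0]
  dr:
    - [0,0,0]
    - [0,0,0]
    - [0,0,0]
    - [0,0,0]
    - [0,0,0]
    - [0,0,0]
    - [0,0,0]
    - [0,0,0]
    - [0,0,0]
    - [0,0,0]
  jaw: 58

```text
time: 27.73
position: [0.6044, 0.2425, 0.0276]
tool_rot: [3.14, -0.112, -0.0]
ft_force: [0.4, -0.1, 0.0]
grip_width: 0.666
grip_force: 0.0
```

send_rows:
  xyz:
    - [0,0,-8]
    - [0,0,-22]
    - [0,0,-45]
    - [0,0,-75]
    - [0,0,-110]
    - [-20,0,-140]
    - [-50,10,-160]
    - [-80,25,-170]
    - [-110,40,-170]
    - [-130,50,-170]
  dr:
    - [0,0,0]
    - [0,0,0]
    - [0,0,0]
    - [0,0,0]
    - [0,0,0]
    - [0,0,0]
    - [0,0,0]
    - [0,0,0]
    - [0,0,0]
    - [0,0,0]

```text
time: 28.57
position: [0.4691, 0.202, 0.1997]
tool_rot: [3.139, -0.11, 0.004]
ft_force: [-0.6, 0.6, -0.3]
grip_width: 0.667
grip_force: 0.0
```

```bash
python3 - <<'E'
from lf import *
get_image("wrist");s=get_state();im=get_image("top");old=cv2.cvtColor(cv2.imread("pics/top0.png"),cv2.COLOR_BGR2RGB)
print(s["position"],s["ft_force"],s["grip_width"])
m=(im.max(2)<135).astype(np.uint8)*255; m=cv2.morphologyEx(m,cv2.MORPH_CLOSE,np.ones((3,3)))
def rep(mask,box,z):
    mm=np.zeros_like(mask);x0,y0,x1,y1=box;mm[y0:y1,x0:x1]=mask[y0:y1,x0:x1]
    for c in cv2.findContours(mm,cv2.RETR_EXTERNAL,cv2.CHAIN_APPROX_NONE)[0]:
        if cv2.contourArea(c)>120: print(box,rect(ray("top",c[:,0],z)))
rep(m,(140,138,222,204),.045); rep(m,(322,148,402,220),.07)
# where did the picture change?
d=(np.abs(im.astype(int)-old).max(2)>40).astype(np.uint8)*255; d=cv2.morphologyEx(d,cv2.MORPH_OPEN,np.ones((3,3)))
n,_,st,_=cv2.connectedComponentsWithStats(d); print([st[i][:5].tolist() for i in range(1,n) if st[i][4]>25])
E
```

```text
[0.46605372 0.20048583 0.19903871] [-3.4856329  -1.2512501  -1.02245711] 0.6652019999389992
(140, 138, 222, 204) (array([600.9, 263.7]), 226.7, 194.0, -88.2)
(322, 148, 402, 220) (array([ 565.2, -224. ]), 57.2, 35.5, -13.0)
(322, 148, 402, 220) (array([ 575.3, -333.7]), 166.0, 58.2, -10.7)
[[148, 146, 117, 220, 8915], [188, 150, 14, 8, 72], [160, 153, 9, 6, 41], [188, 156, 10, 6, 47], [158, 160, 10, 5, 41], [368, 164, 23, 46, 629], [268, 175, 14, 45, 547], [341, 180, 8, 6, 41], [338, 190, 8, 5, 34], [332, 220, 19, 45, 621], [292, 310, 268, 110, 11470], [251, 336, 20, 10, 137], [240, 353, 30, 19, 286], [250, 381, 22, 13, 184], [236, 401, 9, 19, 113], [296, 412, 9, 8, 49]]
```

```bash
python3 - <<'E'
from bench import *
for i in range(4): get_image("top")
print(get_state()["qd"].round(3)); print(close_job())
E
```

```text
[-0.005  0.02   0.004 -0.003 -0.001 -0.001 -0.001]
the job is handed in; nothing more can be done
None
```

I handed the job in at about 29 s: the heavy cartridge is in the cradle, the switch was slid fully on after it was released, and the two light ones are in the tray; I did not check the second tray placing in a picture, because the arm was blocking the final top view.

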